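# Pack a stacked conveyor drive kit into its fitted trays

## Task

Take the stack of conveyor parts (coupling, toothed pulley, oval bearing, square bearing) apart and pack each part, upright as it stands, in the tray whose die-cut opening has its outline, so that it sits fully down on the white tray floor. Set the parts down rather than dropping them, and do not let any of them topple.

Things in the scene. Friction and masses are not known exactly. Their poses are not given: they have to be found in the camera images.
- coupling_center (a point): The coupling: a plain metal sleeve, a round upright cylinder 42 mm in diameter and 50 mm tall with a 20 mm dark bore and a clamp slit. On top of the stack, on the pulley's hub. Point: its centre, 25 mm above its underside; z is up. Grip it in its upper half, as the board round its opening stands 10 mm above the tray floor.
- pulley_center (a point): The toothed belt pulley: plain metal, 38 mm tall in all; below, a toothed drum between two rims, 66 mm in diameter and 22 mm high; above it a hub 40 mm in diameter and 16 mm high to grip. In the stack below the coupling and on the oval bearing's boss. Point: its centre on the axis, 19 mm above its underside; z is up.
- oval_center (a point): The oval two-bolt bearing unit: plain metal, 34 mm tall in all; a flange 12 mm thick with rounded-diamond outline, 113 mm long (its x axis) and 60 mm wide (its y axis), with one bolt hole at each end; on it a round boss 54 mm in diameter and 22 mm high to grip. In the stack below the pulley and on the square bearing's boss. Point: its centre on the axis, 17 mm above its underside; z is up.
- square_center (a point): The square four-bolt bearing unit: plain metal, 36 mm tall in all; a flange 90 x 90 mm and 12 mm thick (x and y along its sides) with a bolt hole at each rounded corner; on it a round boss 56 mm in diameter and 24 mm high to grip. At the bottom of the stack, on the bench. Point: its centre on the axis, 18 mm above its underside; z is up.
- tray_coupling_seat (a point): Shallow carton tray fixed on the bench, 130 x 150 mm (x by y), walls 18 mm high, white floor 3 mm above the bench, filled by a brown board (top 13 mm above the bench) with one opening cut through at its centre: a small round hole, 58 mm in diameter, for the coupling. Point: centre of the opening, on the white floor; z up.
- tray_pulley_seat (a point): Shallow carton tray fixed on the bench, 130 x 150 mm (x by y), walls 18 mm high, white floor 3 mm above the bench, filled by a brown board (top 13 mm above the bench) with one opening cut through at its centre: a large round hole, 82 mm in diameter, for the pulley. Point: centre of the opening, on the white floor; z up.
- tray_oval_seat (a point): Shallow carton tray fixed on the bench, 130 x 150 mm (x by y), walls 18 mm high, white floor 3 mm above the bench, filled by a brown board (top 13 mm above the bench) with one opening cut through at its centre: a six-sided diamond 129 mm long (y) and 76 mm wide (x), for the oval bearing, its x axis along the tray's y, either way round. Point: centre of the opening, on the white floor; z up.
- tray_square_seat (a point): Shallow carton tray fixed on the bench, 130 x 150 mm (x by y), walls 18 mm high, white floor 3 mm above the bench, filled by a brown board (top 13 mm above the bench) with one opening cut through at its centre: a square 106 x 106 mm, its sides along the tray's, for the square bearing, in any of its four quarter turns. Point: centre of the opening, on the white floor; z up.
Mind the look-alikes: they are no part of the job. Leave any orange or red look-alike of the part that bears square_center alone.

How it is judged:
By the outcome, as a careful person would: the job done as asked, in the order asked, and still so for the second after the job is handed in, with the robot touching nothing.
It also fails if it takes over 115 s, if anything falls off the work surface, if the arm or the gripper's body presses on something with over 40 N, if the wrist force passes 120 N, or if a joint passes its speed limit or range.

## Robot

A 6-joint arm with a two-finger parallel gripper is mounted at the origin on the work surface. World frame = base frame: x ahead of the robot, y to its left, z up, the work surface at z = 0. Lengths are in m, angles in rad, forces in N, time in s.
With the tool pointing down it reaches from about 0.225 to 0.875 m from the base axis. Payload 3.4 kg.
Tool frame: the origin (TCP) lies between the finger pads; the fingertips stand 8 mm ahead of it and the grasp point (between the pads) lies 11 mm behind it; z points along the fingers, y is the line along which they close (so a half turn about z gives the same grasp; the last joint's range is limited). The gripper opens to 85 mm and grips with 20 to 120 N. Pads are 22 mm wide; open, the fingers measure 114 mm over their backs; the gripper's body (76 mm by 85 mm) begins 54 mm behind the grasp point. The pads swing forward as they close: fully open they stand 13 mm farther back than shut.
Start: joints at [1.037, 0.276, 1.505, -0, 1.361, -0.121], TCP at [0.231, 0.527, 0.239] pointing down, gripper open.
Joint ranges: [-2.89, 2.89], [-0.75, 2.08], [0.22, 2.7], [-1.18, 4.32], [0.11, 2.71], [-2.7, 2.7]. Speed limits (rad/s): [2.57, 2.57, 3.14, 3.14, 3.14, 3.14].

## Interface

Orientations are given as a unit quaternion [w, x, y, z].
In Python, from rig import manip gives the robot as it stands.
- The arm moves only by the tool move_arm, never from a script. Its argument "deltas" is a list that holds one entry, the list of rows, each a list of 5 numbers: the shift along the tool's x, y, z normalised to -1 to 1, where 1 is 80 cm, then the turn about the tool's z normalised to -1 to 1, where 1 is 120 degrees, then the closure, from -1 (fully open) to 1 (shut). In form: [[[tx, ty, tz, twist, grip], ...]]. A call has 1 to 12 rows; each row is the pose to reach, as a shift and turn from the pose commanded when the call began, along the tool's axes at that moment; what a row does not reach only later rows make up. A row lasts 1/10 s, in which the tool goes at most 50 mm and 8.59 degrees, less where a joint would pass 70% of its speed; a pose out of reach is approached as far as the arm can. A call with a number of a shift or a turn outside -1 to 1 is refused whole. A call with a gripper value outside its range is refused whole. The fingers move at their own pace and stop on an object; "squeeze" is the grip in N (left out, the last holds). Time passes only in rows, so rows that repeat a pose let the fingers close. It gives the time, the measured TCP pose, the force, the opening and the grip force at its end, in the units of the state.
- manip.get_state(): the state, without advancing time (a new reading comes with each control period).
- manip.get_image(name): name is "scene" or "top"; returns the picture (420x560x3 uint8, red, green, blue); there is no depth.
- manip.camera_params(name): a dict with "fx", "fy", "cx", "cy" (pixels), "dist" ([k1, k2, p1, p2, k3] as OpenCV has them; the pictures are not rectified), "R" (3x3) and "t" (3): a world point X has camera coordinates R X + t. Camera axes: x right, y down, z forward; pixel columns grow to the right and rows downward; lengths in m; the calibration is good to about 2 mm. A picture is of the moment at which its call begins. camera_params takes no time and is no camera call.
- manip.sign_off(): hands the job in; it is judged then, once.
The state is a dict: "clock": time; "qpos": joint angles; "qd": joint speeds; "effort": joint torques, N m; "position": TCP position; "ee_rot": TCP orientation; "contact_force": force on the tool from outside, world axes, zero at the start; "moment": the same for the moment, N m; "width": finger opening in m; "gripper_force": force on a finger pad.
Only numpy, scipy, OpenCV 4.12 (cv2) and the standard library are available. Lean on these libraries where they do the work, as an engineer would, in place of code of your own. Each camera call takes 0.05 s, during which the arm holds its last target. There are 200 camera calls.

## Working session

There is one attempt and no reset: what is moved stays moved. The work goes in short steps, Python scripts to look and compute and a tool call to move; the robot and the scene stay as the last step left them, time stands still between calls to the robot, and variables do not carry over. Pictures are saved under pics/ and viewed, at most 14 in all, crops included, and the job is handed in when it is done.

Besides the shell and the picture viewer there is one more tool, called after ">>>" by a JSON object that holds its "method" and its "body", one argument or row to a line. move_arm: Moves the arm, as the interface text tells. Scaled input: -1 to 1 covers 80 cm each way for a shift and 120 degrees each way for a turn. Its arguments: {"type":"object","properties":{"deltas":{"type":"array","items":{"type":"array","items":{"type":"array","items":{"type":"number","minimum":-1,"maximum":1}}}},"squeeze":{"type":"number"}},"required":["deltas"]}

```bash
mkdir -p pics; ls
python3 - <<'E'
from rig import manip
import cv2
for n in("scene","top"):
    cv2.imwrite(f"pics/{n}0.png",manip.get_image(n)[:,:,::-1])
    p=manip.camera_params(n);print(n,p)
print(manip.get_state())
E
```

```text
pics
scene {'fx': 379.95855234703475, 'fy': 379.95855234703475, 'cx': 274.0323222157647, 'cy': 216.47242914869238, 'dist': array([-0.05258655,  0.        ,  0.        ,  0.        ,  0.        ]), 'R': array([[-0.83157234,  0.55538992,  0.00543028],
       [ 0.40887769,  0.61876157, -0.67078548],
       [-0.37590754, -0.55558632, -0.74163155]]), 't': array([ 0.40851689, -0.08087735,  1.01513485])}
top {'fx': 505.73098491180554, 'fy': 505.73098491180554, 'cx': 279.2970447868599, 'cy': 210.06201153903032, 'dist': array([-0.1437236,  0.       ,  0.       ,  0.       ,  0.       ]), 'R': array([[-0.02668963, -0.9995869 ,  0.01066309],
       [-0.98289469,  0.0242965 , -0.18255876],
       [ 0.18222426, -0.01535312, -0.98313712]]), 't': array([-0.06320233,  0.44699814,  1.46260006])}
{'clock': 0.1, 'qpos': array([ 1.03698966e+00,  2.76542490e-01,  1.50597773e+00,  4.40937168e-06,
        1.36073340e+00, -1.20995682e-01]), 'qd': array([-0.00060947, -0.00173669, -0.00406571,  0.00011111,  0.00016424,
       -0.00028072]), 'effort': array([ 2.06613848e-03, -4.17701912e+01, -2.46406138e+01,  1.87706091e-04,
        5.78812149e-03, -1.34996100e-05]), 'position': array([0.23045071, 0.52630445, 0.23853157]), 'ee_rot': array([-2.69110858e-04,  2.04943402e-01,  9.78773473e-01, -7.85675640e-04]), 'contact_force': array([0.12121592, 0.25167602, 0.50664782]), 'moment': array([ 0.02352372, -0.00554704, -0.01368632]), 'gripper_force': 0.0, 'width': 0.08542030842826846}
```

View pics/scene0.png

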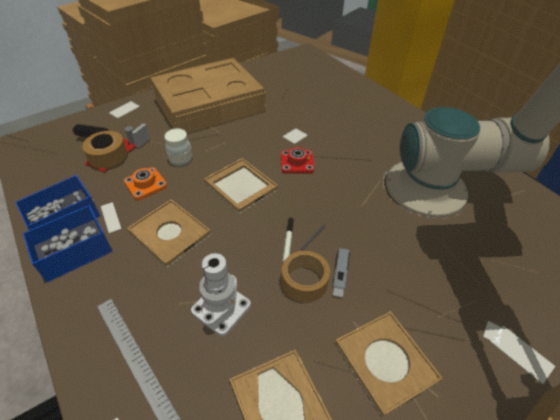

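View pics/top0.png

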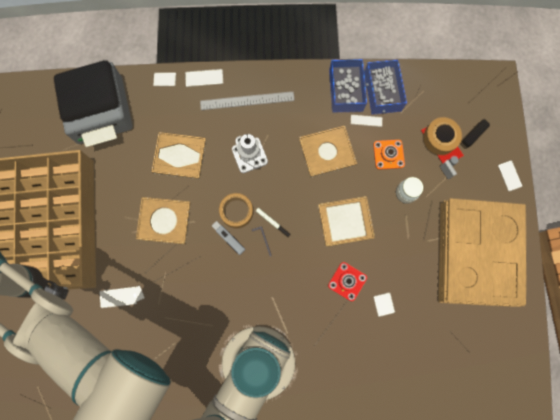

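The scene picture shows the stack at about (217,290). The top picture shows the stack at (249,147) and the openings of coupling (328,151), square (346,221), oval (180,155) and pulley (163,220). Next I measure them.

```bash
cat > h.py <<'E'
from rig import manip
import cv2,numpy as np
def ray(n,uv):
    p=manip.camera_params(n);K=np.array([[p['fx'],0,p['cx']],[0,p['fy'],p['cy']],[0,0,1]])
    q=cv2.undistortPoints(np.array(uv,float).reshape(-1,1,2),K,p['dist'])[:,0]
    d=np.c_[q,np.ones(len(q))]@p['R'];return -p['R'].T@p['t'],d
def plane(n,uv,z):
    c,d=ray(n,uv);return (c+d*((z-c[2])/d[:,2])[:,None])[:,:2]
def proj(n,X):
    p=manip.camera_params(n);K=np.array([[p['fx'],0,p['cx']],[0,p['fy'],p['cy']],[0,0,1]])
    return cv2.projectPoints(np.array(X,float).reshape(-1,1,3),cv2.Rodrigues(p['R'])[0],p['t'],K,p['dist'])[0][:,0]
E
python3 - <<'E'
from h import *
im={n:cv2.imread(f"pics/{n}0.png") for n in("scene","top")}
def blob(m,near):
    cs,_=cv2.findContours(m.astype(np.uint8),cv2.RETR_EXTERNAL,cv2.CHAIN_APPROX_NONE)
    cs=[c for c in cs if cv2.contourArea(c)>60]
    return min(cs,key=lambda c:np.hypot(*(c.mean((0,1))-near)))
seeds={'coup':(328,151),'square':(346,221),'oval':(180,155),'pulley':(163,220)}
for n in("top","scene"):
  hsv=cv2.cvtColor(im[n],cv2.COLOR_BGR2HSV).astype(int)
  wh=(hsv[...,1]<70)&(hsv[...,2]>150)
  br=(hsv[...,1]>90)&(hsv[...,2]>110)&(hsv[...,0]>8)&(hsv[...,0]<28)
  for k,s in seeds.items():
    if n=="scene": s=proj(n,np.r_[plane("top",[s],.008)[0],.008])[0]
    c=blob(wh,s); P=plane(n,c[:,0],.008).astype(np.float32)  # mid height of edges
    b=blob(br,s); B=plane(n,b[:,0],.018).astype(np.float32)
    r=cv2.minAreaRect(P*1000); rb=cv2.minAreaRect(B*1000)
    print(n,k,"open",np.round(np.r_[r[0],r[1],r[2]],1),"tray",np.round(np.r_[rb[0],rb[1],rb[2]],1))
o=cv2.resize(im["scene"][240:340,165:265],None,fx=5,fy=5,interpolation=2)
t=cv2.resize(im["top"][117:187,215:285],(500,500),interpolation=2)
cv2.imwrite("pics/crop0.png",cv2.resize(np.hstack([o,t]),(800,400)))
E
```

```text
top coup open [ 635.3 -230.7   53.3   52.5   87.5] tray [ 328.4  -16.4 1804.3  967.1   85.8]
top square open [ 412.3 -276.2  106.1  105.6    7.9] tray [ 328.4  -16.4 1804.3  967.1   85.8]
top oval open [634.1 233.6 126.8  71.5  88.3] tray [ 328.4  -16.4 1804.3  967.1   85.8]
top pulley open [428.  278.5  77.7  77.2  88.7] tray [251.  409.6 105.3  46.8  61.2]
scene coup open [ 639.7 -226.4   46.2   53.5   56.6] tray [ 638.7 -227.2  133.1  154.1   13.8]
scene square open [ 416.1 -273.3  100.5   97.7    7.9] tray [ 415.  -274.3  133.3  154.8    8.1]
scene oval open [626.4 220.8  85.3  76.1  57.8] tray [634.3 227.9 134.9 132.4  80.9]
scene pulley open [432.1 281.5  76.8  77.4  44.1] tray [430.8 281.7 152.3 132.6  83.2]
```

View pics/crop0.png

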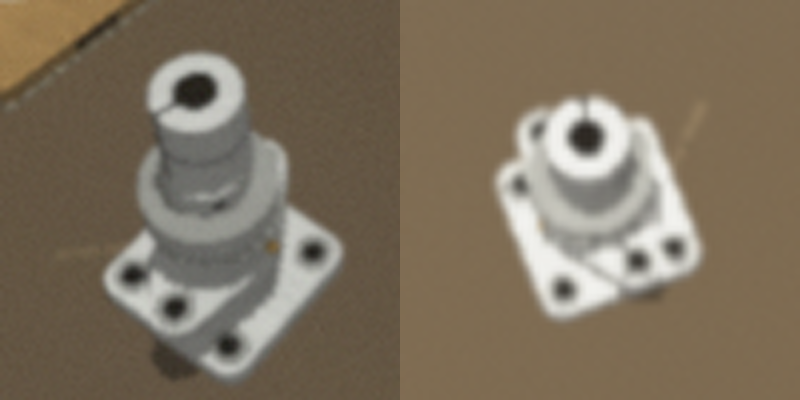

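The crop (scene on the left, top on the right) shows all four parts. The coupling bore is at crop (195,90) / (585,138). The oval's bolt holes are at (175,307) / (538,132),(637,261). The square's bolt holes are at (133,275),(228,345),(312,252) / (520,185),(563,289),(673,247).

Run:
```python
from h import *
T=lambda l:[(215+(x-400)*70/400,117+y*70/400) for x,y in l]
S=lambda l:[(165+x/4,240+y/4) for x,y in l]
r=lambda a:np.round(np.array(a)*1000,1).tolist()
print("bore",r(plane("top",T([(585,138)]),.158)),r(plane("scene",S([(195,90)]),.158)))
o=plane("top",T([(538,132),(637,261)]),.048);print("oval",r(o),r(o.mean(0)),np.degrees(np.arctan2(*(o[0]-o[1])[::-1])),r(plane("scene",S([(175,307)]),.048)))
s=plane("top",T([(520,185),(563,289),(673,247)]),.012);print("sq",r(s),r((s[0]+s[2])/2),np.degrees([np.arctan2(*(s[i]-s[1])[::-1]) for i in(0,2)]))
s=plane("scene",S([(133,275),(228,345),(312,252)]),.012);print("sq",r(s),r((s[0]+s[2])/2),np.degrees([np.arctan2(*(s[i]-s[1])[::-1]) for i in(0,2)]))
st=manip.get_state();w,x,y,z=st['ee_rot']
from scipy.spatial.transform import Rotation as R
print(np.round(R.from_quat([x,y,z,w]).as_matrix(),4).tolist())
```

```text
bore [[623.3, 11.8]] [[627.6, 15.5]]
oval [[663.8, 42.0], [591.1, -9.6]] [627.5, 16.2] 35.33270816587232 [[667.2, 43.9]]
sq [[645.9, 54.3], [586.7, 31.6], [608.7, -28.2]] [627.3, 13.1] [ 20.99209709 -69.76868628]
sq [[671.8, -2.3], [650.2, 56.9], [590.5, 35.7]] [631.2, 16.7] [ -69.96143229 -160.49936342]
[[-0.916, 0.4012, -0.0008], [0.4012, 0.916, -0.0014], [0.0002, -0.0016, -1.0]]
```

```bash
cat >> h.py <<'E'
def go(x,y,z,yaw=None):
    from scipy.spatial.transform import Rotation as R
    s=manip.get_state();w,a,b,c=s['ee_rot'];M=R.from_quat([a,b,c,w]).as_matrix()
    d=M.T@(np.array([x,y,z])/1000-s['position'])
    y0=np.degrees(np.arctan2(M[1,1],M[0,1]));t=0 if yaw is None else -((yaw-y0+180)%360-180)
    print(np.round(s['position']*1000,1),"yaw",round(y0,1),"->",np.round(d/.8,4).tolist(),round(t/120,4))
E
python3 -c "
from h import *
go(626,14.3,238)"
```

```text
[230.5 526.3 238.5] yaw 66.3 -> [-0.7097, -0.3879, 0.0012] 0.0
```

>>> {"method": "move_arm", "body": {
  "deltas": [
    [[-0.71,-0.388,0,0,-1],[-0.71,-0.388,0,0,-1],[-0.71,-0.388,0,0,-1],[-0.71,-0.388,0,0,-1],[-0.71,-0.388,0,0,-1],[-0.71,-0.388,0,0,-1],[-0.71,-0.388,0,0,-1],[-0.71,-0.388,0,0,-1],[-0.71,-0.388,0,0,-1],[-0.71,-0.388,0,0,-1],[-0.71,-0.388,0,0,-1],[-0.71,-0.388,0,0,-1]]
  ],
  "squeeze": 40
}}

```text
clock: 1.3
position: [0.5983, 0.0501, 0.2389]
ee_rot: [-0.0, 0.205, 0.979, 0.0]
contact_force: [0.3, 1.3, -0.8]
width: 0.0856
gripper_force: 0.0
```

>>> {"method": "move_arm", "body": {
  "deltas": [
    [[0,0,0,0,-1],[0,0,0,0,-1],[0,0,0,0,-1]]
  ]
}}

```text
clock: 1.6
position: [0.5966, 0.0527, 0.2389]
ee_rot: [-0.001, 0.205, 0.979, 0.0]
contact_force: [-0.4, 0.3, 0.9]
width: 0.0856
gripper_force: 0.0
```

Run:
```python
from h import *
go(626,14.3,190)
for n in("scene","top"):
    cv2.imwrite(f"pics/{n}1.png",manip.get_image(n)[:,:,::-1])
a=cv2.imread("pics/scene1.png")[180:340,140:300];b=cv2.imread("pics/top1.png")[80:240,170:330]
cv2.imwrite("pics/c1.png",cv2.resize(np.hstack([a,b]),(800,400)))
```

```text
[596.6  52.7 238.9] yaw 66.4 -> [-0.053, -0.0292, 0.061] 0.0
```

View pics/c1.png

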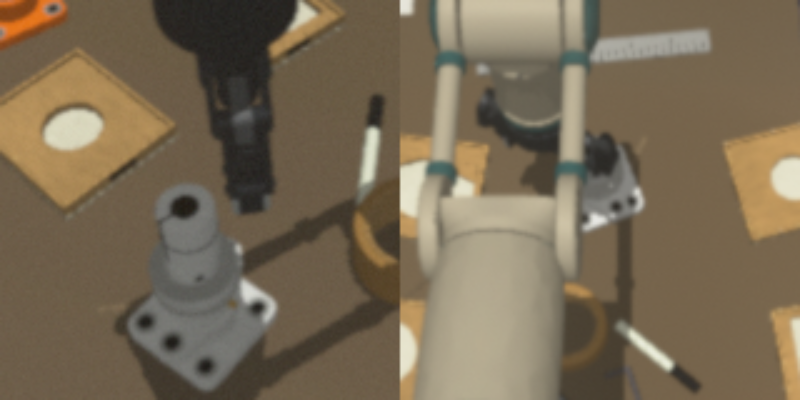

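The gripper hangs behind the stack, at about crop (240,200), and the coupling top at (185,205) is clear. I move over it and descend.

>>> {"method": "move_arm", "body": {
  "deltas": [
    [[-0.053,-0.0292,0,0,-1],[-0.053,-0.0292,0,0,-1],[-0.053,-0.0292,0.03,0,-1],[-0.053,-0.0292,0.06,0,-1],[-0.053,-0.0292,0.085,0,-1],[-0.053,-0.0292,0.11,0,-1],[-0.053,-0.0292,0.127,0,-1],[-0.053,-0.0292,0.127,0,-1],[-0.053,-0.0292,0.127,0,-1]]
  ]
}}

```text
clock: 2.6
position: [0.6272, 0.0141, 0.1383]
ee_rot: [0.0, 0.205, 0.979, 0.0]
contact_force: [0.1, 0.5, -0.1]
width: 0.0852
gripper_force: 0.0
```

Run:
```python
from h import *
go(626,14.3,137)
a=manip.get_image("scene")[:,:,::-1][180:340,140:300];b=manip.get_image("top")[:,:,::-1][80:240,170:330]
cv2.imwrite("pics/c2.png",cv2.resize(np.hstack([a,b]),(800,400)))
```

```text
[627.2  14.1 138.3] yaw 66.4 -> [0.0014, -0.0004, 0.0016] 0.0
```

View pics/c2.png

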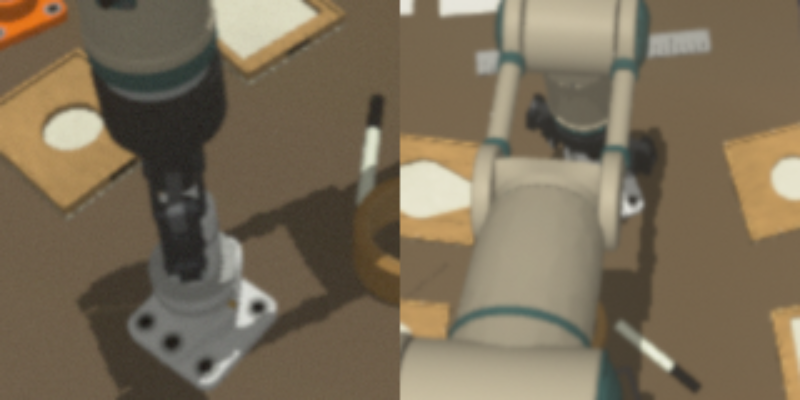

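The fingers straddle the coupling: the near tip is at crop x≈188 and the sleeve axis at ≈187. Closing.

>>> {"method": "move_arm", "body": {
  "deltas": [
    [[0,0,0,0,-0.5],[0,0,0,0,-0.2],[0,0,0,0,0],[0,0,0,0,0.2],[0,0,0,0,0.5],[0,0,0,0,1],[0,0,0,0,1],[0,0,0,0,1],[0,0,0,0,1]]
  ]
}}

```text
clock: 3.6
position: [0.6272, 0.0132, 0.1383]
ee_rot: [0.0, 0.205, 0.979, -0.0]
contact_force: [-1.5, -1.4, 6.0]
width: 0.0405
gripper_force: 40.8
```

>>> {"method": "move_arm", "body": {
  "deltas": [
    [[0,0,-0.005,0,1],[0,0,-0.012,0,1],[0,0,-0.025,0,1],[0,0,-0.045,0,1],[0,0,-0.065,0,1],[0,0,-0.075,0,1],[0,0,-0.075,0,1]]
  ]
}}

```text
clock: 4.3
position: [0.6279, 0.0136, 0.1993]
ee_rot: [0.002, 0.205, 0.979, 0.0]
contact_force: [-0.3, 0.5, -2.5]
width: 0.0407
gripper_force: 40.6
```

Run:
```python
from h import *
go(637,-229,198)
cv2.imwrite("pics/s3.png",manip.get_image("scene")[:,:,::-1][120:370,60:390])
```

```text
[627.9  13.6 199.3] yaw 66.4 -> [-0.132, -0.2732, 0.0017] 0.0
```

View pics/s3.png

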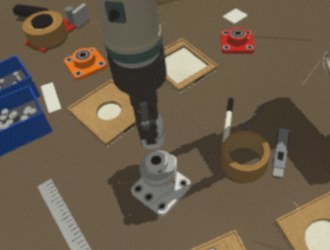

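The coupling is lifted at crop (152,133), and the pulley remains at (160,163). Carry it to its tray.

>>> {"method": "move_arm", "body": {
  "deltas": [
    [[-0.01,-0.02,0,0,1],[-0.03,-0.06,0,0,1],[-0.055,-0.11,0,0,1],[-0.08,-0.16,0,0,1],[-0.1,-0.21,0,0,1],[-0.12,-0.25,0,0,1],[-0.132,-0.273,0,0,1],[-0.132,-0.273,0,0,1],[-0.132,-0.273,0,0,1],[-0.132,-0.273,0,0,1]]
  ]
}}

```text
clock: 5.35
position: [0.6359, -0.2274, 0.1973]
ee_rot: [-0.001, 0.204, 0.979, 0.001]
contact_force: [-0.6, 0.2, -1.2]
width: 0.0411
gripper_force: 40.8
```

Run:
```python
from h import *
go(637,-229,34)
```

```text
[ 635.9 -227.4  197.3] yaw 66.4 -> [-0.0023, -0.0015, 0.2042] 0.0
```

>>> {"method": "move_arm", "body": {
  "deltas": [
    [[-0.0015,-0.0015,0.02,0,1],[-0.0015,-0.0015,0.05,0,1],[-0.0015,-0.0015,0.08,0,1],[-0.0015,-0.0015,0.11,0,1],[-0.0015,-0.0015,0.14,0,1],[-0.0015,-0.0015,0.16,0,1],[-0.0015,-0.0015,0.175,0,1],[-0.0015,-0.0015,0.185,0,1],[-0.0015,-0.0015,0.188,0,1],[-0.0015,-0.0015,0.188,0,1]]
  ]
}}

```text
clock: 6.35
position: [0.6371, -0.2302, 0.0476]
ee_rot: [0.0, 0.205, 0.979, 0.0]
contact_force: [0.5, -0.5, -1.8]
width: 0.0409
gripper_force: 40.8
```

Run:
```python
from h import *
go(637,-229,34)
cv2.imwrite("pics/s4.png",cv2.resize(np.hstack([manip.get_image("scene")[:,:,::-1][150:290,90:250],manip.get_image("top")[:,:,::-1][80:220,250:410]]),(800,350)))
```

```text
[ 637.1 -230.2   47.6] yaw 66.4 -> [0.0007, 0.0013, 0.017] 0.0
```

View pics/s4.png

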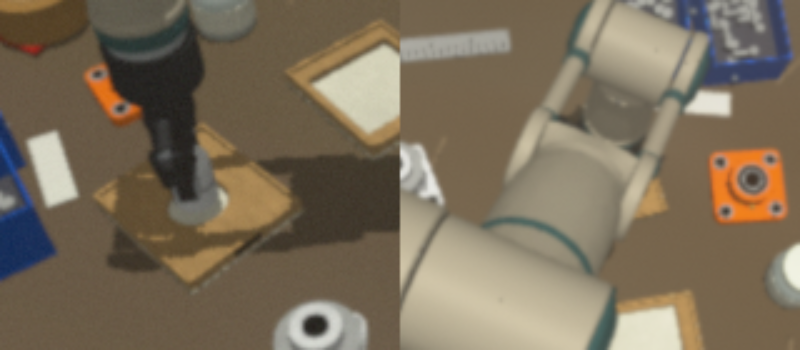

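Run:
```python
from h import *
a=cv2.imread("pics/s4.png");h=cv2.cvtColor(a,cv2.COLOR_BGR2HSV)
for r in (195,200,205,210,215): print(r,[(x,int(h[r,x,1]),int(h[r,x,2])) for x in range(156,240,4)])
```

```text
195 [(156, 120, 96), (160, 117, 100), (164, 122, 98), (168, 116, 92), (172, 70, 84), (176, 12, 82), (180, 25, 51), (184, 47, 38), (188, 51, 40), (192, 36, 42), (196, 19, 67), (200, 11, 95), (204, 12, 110), (208, 9, 108), (212, 12, 107), (216, 19, 118), (220, 32, 182), (224, 39, 192), (228, 84, 160), (232, 124, 165), (236, 127, 168)]
200 [(156, 122, 98), (160, 121, 97), (164, 118, 97), (168, 109, 91), (172, 58, 93), (176, 13, 96), (180, 10, 74), (184, 20, 63), (188, 11, 69), (192, 14, 74), (196, 9, 87), (200, 10, 106), (204, 11, 111), (208, 14, 110), (212, 14, 109), (216, 26, 116), (220, 34, 159), (224, 37, 200), (228, 76, 174), (232, 123, 168), (236, 126, 170)]
205 [(156, 126, 99), (160, 118, 99), (164, 118, 97), (168, 81, 97), (172, 39, 111), (176, 24, 108), (180, 12, 109), (184, 7, 110), (188, 9, 115), (192, 9, 113), (196, 13, 115), (200, 9, 112), (204, 11, 112), (208, 14, 112), (212, 25, 114), (216, 33, 116), (220, 36, 141), (224, 50, 185), (228, 102, 175), (232, 125, 171), (236, 128, 171)]
210 [(156, 124, 99), (160, 126, 99), (164, 120, 96), (168, 66, 104), (172, 37, 116), (176, 33, 117), (180, 26, 116), (184, 20, 114), (188, 11, 114), (192, 13, 114), (196, 13, 114), (200, 20, 114), (204, 22, 114), (208, 29, 115), (212, 33, 116), (216, 40, 120), (220, 61, 141), (224, 95, 172), (228, 125, 173), (232, 127, 173), (236, 125, 169)]
215 [(156, 118, 99), (160, 121, 99), (164, 120, 96), (168, 93, 101), (172, 45, 113), (176, 34, 119), (180, 35, 118), (184, 31, 115), (188, 33, 117), (192, 31, 115), (196, 33, 115), (200, 34, 114), (204, 34, 114), (208, 39, 118), (212, 46, 121), (216, 72, 138), (220, 102, 165), (224, 122, 172), (228, 125, 174), (232, 127, 171), (236, 127, 168)]
```

Relative to the hole, the coupling sits about 5 mm too far left in the scene view (coupling 173–214, hole 170–228 in the crop). I shift by that offset and check again.

>>> {"method": "move_arm", "body": {
  "deltas": [
    [[0.003,0.0015,0,0,1],[0.006,0.003,0,0,1],[0.006,0.003,0,0,1],[0.006,0.003,0,0,1]]
  ]
}}

```text
clock: 6.85
position: [0.6333, -0.2263, 0.0476]
ee_rot: [0.0, 0.205, 0.979, -0.0]
contact_force: [-0.1, 0.2, -2.0]
width: 0.0412
gripper_force: 40.8
```

Run:
```python
from h import *
go(637,-229,34)
a=manip.get_image("scene")[:,:,::-1];cv2.imwrite("pics/s5.png",a)
a=cv2.resize(a[150:290,90:250],(400,350));h=cv2.cvtColor(a,cv2.COLOR_BGR2HSV)
for r in (195,200,205,210,215,220): print(r,[(x,int(h[r,x,1]),int(h[r,x,2])) for x in range(164,236,4)])
```

```text
[ 633.3 -226.3   47.6] yaw 66.4 -> [-0.0056, -0.0013, 0.017] 0.0
195 [(164, 117, 100), (168, 120, 96), (172, 101, 91), (176, 55, 93), (180, 17, 90), (184, 12, 66), (188, 38, 40), (192, 38, 40), (196, 32, 40), (200, 27, 57), (204, 17, 90), (208, 10, 102), (212, 9, 108), (216, 10, 107), (220, 14, 108), (224, 38, 140), (228, 86, 158), (232, 124, 166)]
200 [(164, 122, 96), (168, 110, 93), (172, 61, 104), (176, 35, 109), (180, 20, 101), (184, 12, 84), (188, 23, 55), (192, 22, 57), (196, 25, 62), (200, 21, 72), (204, 13, 96), (208, 14, 109), (212, 9, 111), (216, 9, 109), (220, 16, 111), (224, 43, 136), (228, 90, 158), (232, 125, 169)]
205 [(164, 117, 96), (168, 86, 95), (172, 38, 114), (176, 33, 115), (180, 28, 109), (184, 16, 109), (188, 12, 104), (192, 12, 108), (196, 9, 109), (200, 9, 112), (204, 9, 113), (208, 7, 114), (212, 11, 112), (216, 16, 110), (220, 29, 113), (224, 66, 128), (228, 117, 161), (232, 127, 169)]
210 [(164, 114, 96), (168, 68, 105), (172, 38, 114), (176, 39, 118), (180, 35, 116), (184, 27, 115), (188, 18, 116), (192, 16, 115), (196, 13, 116), (200, 11, 114), (204, 13, 114), (208, 17, 117), (212, 25, 114), (216, 34, 114), (220, 58, 124), (224, 107, 152), (228, 126, 170), (232, 128, 172)]
215 [(164, 117, 96), (168, 87, 97), (172, 47, 113), (176, 35, 117), (180, 35, 116), (184, 33, 115), (188, 35, 115), (192, 31, 117), (196, 28, 117), (200, 31, 116), (204, 33, 115), (208, 33, 115), (212, 40, 116), (216, 72, 131), (220, 109, 152), (224, 124, 169), (228, 128, 174), (232, 124, 171)]
220 [(164, 121, 97), (168, 123, 93), (172, 91, 98), (176, 63, 105), (180, 43, 112), (184, 38, 114), (188, 36, 114), (192, 35, 116), (196, 38, 115), (200, 42, 114), (204, 46, 111), (208, 64, 108), (212, 96, 122), (216, 123, 158), (220, 126, 168), (224, 125, 165), (228, 124, 166), (232, 125, 167)]
```

Now centred to about 1 mm. I lower it slowly onto the floor.

>>> {"method": "move_arm", "body": {
  "deltas": [
    [[-0.001,0,0.004,0,1],[-0.001,0,0.008,0,1],[-0.001,0,0.012,0,1],[-0.001,0,0.0145,0,1],[-0.001,0,0.0165,0,1],[-0.001,0,0.0175,0,1],[-0.001,0,0.0182,0,1],[-0.001,0,0.0182,0,1]]
  ]
}}

```text
clock: 7.7
position: [0.634, -0.2266, 0.0334]
ee_rot: [0.0, 0.205, 0.979, 0.0]
contact_force: [-2.0, 0.4, 2.7]
width: 0.0407
gripper_force: 41.2
```

>>> {"method": "move_arm", "body": {
  "deltas": [
    [[0,0,0,0,0.1],[0,0,0,0,-0.1],[0,0,0,0,-0.4],[0,0,0,0,-0.6],[0,0,0,0,-0.6],[0,0,-0.02,0,-0.6],[0,0,-0.06,0,-0.6],[0,0,-0.12,0,-0.6],[0,0,-0.18,0,-1],[0,0,-0.2,0,-1],[0,0,-0.2,0,-1]]
  ]
}}

```text
clock: 8.8
position: [0.636, -0.2275, 0.1967]
ee_rot: [0.004, 0.205, 0.979, -0.001]
contact_force: [0.4, -0.2, 0.1]
width: 0.0855
gripper_force: 0.0
```

Run:
```python
from h import *
go(628.5,15.5,193,40)
cv2.imwrite("pics/s6.png",cv2.resize(manip.get_image("scene")[:,:,::-1][120:360,80:400],(800,600)))
```

```text
[ 636.  -227.5  196.7] yaw 66.4 -> [0.1304, 0.2745, 0.0036] 0.2196
```

View pics/s6.png

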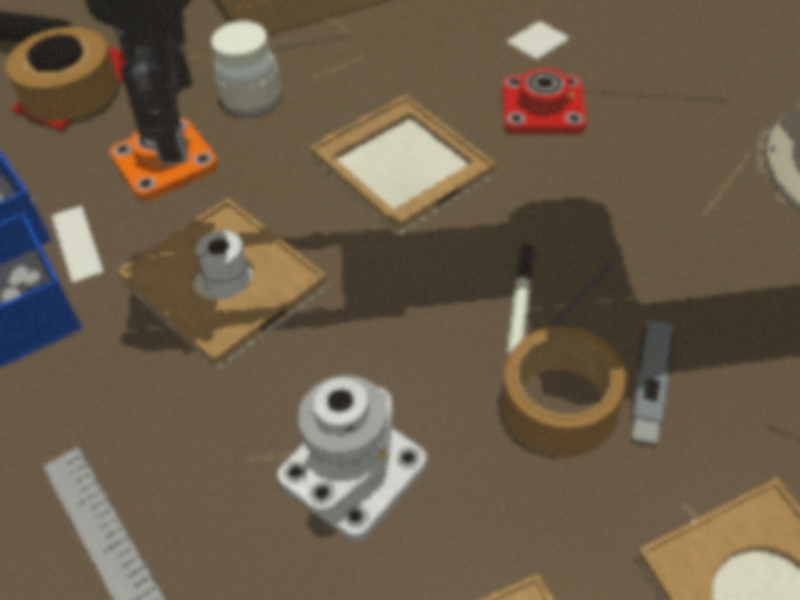

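The coupling stands in its hole at (222,262). The pulley's hub bore is at (341,400) in this 2.5x crop. I locate the bore in both views.

```bash
cat >> h.py <<'E'
def bore(n,X,img=None,r=7,th=75):
    im=manip.get_image(n) if img is None else img
    g=cv2.cvtColor(im,cv2.COLOR_RGB2GRAY).astype(float);u,v=proj(n,X)[0].round().astype(int)
    w=g[v-r:v+r+1,u-r:u+r+1];m=np.clip(th-w,0,None);Y,XX=np.mgrid[v-r:v+r+1,u-r:u+r+1]
    c=[(XX*m).sum()/m.sum(),(Y*m).sum()/m.sum()];return (u,v),np.round(c,1),np.round(plane(n,[c],X[2])*1000,1),int((m>0).sum())
E
python3 - <<'E'
from h import *
print(plane("scene",[(216.4,280)],.108))
X=[.629,.016,.108]
for n in("top","scene"):print(bore(n,X))
E
```

```text
[[0.62988397 0.01803401]]
((np.int64(247), np.int64(145)), array([247.3, 145. ]), array([[628.2,  14.6]]), 12)
((np.int64(216), np.int64(279)), array([215.6, 279.7]), array([[630.8,  16.7]]), 49)
```

Run:
```python
from h import *
print(bore("scene",[.637,-.228,.053]))
im=cv2.imread("pics/scene0.png")[:,:,::-1]; print(bore("scene",[.626,.014,.158],im)); t=cv2.imread("pics/top0.png")[:,:,::-1]; print(bore("top",[.626,.014,.158],t,5))
```

```text
((np.int64(166), np.int64(218)), array([166.8, 218.2]), array([[ 635.2, -225.1]]), 39)
((np.int64(214), np.int64(261)), array([213.3, 262.3]), array([[628.1,  14.6]]), 62)
((np.int64(247), np.int64(140)), array([247.1, 140.5]), array([[625.3,  12.7]]), 16)
```

```bash
python3 -c "
from h import *
go(630,15.2,190)"
```

```text
[ 632.9 -226.1  190.2] yaw 66.3 -> [0.1243, 0.2749, 0.0009] 0.0
```

>>> {"method": "move_arm", "body": {
  "deltas": [
    [[0.13,0.275,0,0,-1],[0.13,0.275,0,0,-1],[0.13,0.275,0,0,-1],[0.13,0.275,0,0,-1],[0.13,0.275,0,0,-1],[0.13,0.275,0,0,-1],[0.13,0.275,0,0,-1],[0.13,0.275,0,0,-1],[0.13,0.275,0,0,-1]]
  ]
}}

```text
clock: 9.9
position: [0.627, 0.0151, 0.192]
ee_rot: [-0.001, 0.206, 0.979, -0.0]
contact_force: [-0.1, 0.3, 0.3]
width: 0.0851
gripper_force: 0.0
```

```bash
python3 -c "
from h import *
go(630,15.2,103)"
```

```text
[627.   15.1 192. ] yaw 66.2 -> [-0.0035, 0.0018, 0.1112] 0.0
```

>>> {"method": "move_arm", "body": {
  "deltas": [
    [[-0.0045,0.001,0.03,0,-1],[-0.0045,0.001,0.06,0,-1],[-0.0045,0.001,0.085,0,-1],[-0.0045,0.001,0.1,0,-1],[-0.0045,0.001,0.105,0,-1],[-0.0045,0.001,0.11,0,-1],[-0.0045,0.001,0.11,0,-1],[-0.0045,0.001,0.11,0,-1]]
  ]
}}

```text
clock: 10.7
position: [0.6313, 0.0158, 0.1056]
ee_rot: [0.001, 0.205, 0.979, 0.0]
contact_force: [0.8, 0.3, 0.4]
width: 0.0852
gripper_force: 0.0
```

```bash
python3 -c "
from h import *
go(630,15.2,103)"
```

```text
[631.3  15.8 105.6] yaw 66.3 -> [0.0012, -0.0013, 0.0033] 0.0
```

>>> {"method": "move_arm", "body": {
  "deltas": [
    [[0.001,-0.001,0.004,0,-0.5],[0.001,-0.001,0.004,0,-0.2],[0.001,-0.001,0.004,0,0],[0.001,-0.001,0.004,0,0.2],[0.001,-0.001,0.004,0,0.5],[0.001,-0.001,0.004,0,1],[0.001,-0.001,0.004,0,1],[0.001,-0.001,0.004,0,1],[0.001,-0.001,0.004,0,1]]
  ],
  "squeeze": 50
}}

```text
clock: 11.6
position: [0.6296, 0.0153, 0.1021]
ee_rot: [0.0, 0.205, 0.979, -0.0]
contact_force: [-2.7, -1.8, 5.6]
width: 0.038
gripper_force: 50.3
```

>>> {"method": "move_arm", "body": {
  "deltas": [
    [[0,0,-0.005,0,1],[0,0,-0.012,0,1],[0,0,-0.025,0,1],[0,0,-0.045,0,1],[0,0,-0.065,0,1],[0,0,-0.085,0,1],[0,0,-0.1,0,1],[0,0,-0.1,0,1],[0,0,-0.1,0,1],[0,0,-0.1,0,1]]
  ]
}}

```text
clock: 12.6
position: [0.6289, 0.0156, 0.1806]
ee_rot: [-0.001, 0.205, 0.979, -0.0]
contact_force: [-0.0, -0.3, -2.8]
width: 0.0378
gripper_force: 50.4
```

Run:
```python
from h import *
go(430.5,279.6,180)
cv2.imwrite("pics/s7.png",cv2.resize(manip.get_image("scene")[:,:,::-1][170:370,130:300],(595,700))[:600])
```

```text
[628.9  15.6 180.6] yaw 66.4 -> [0.3596, 0.2028, 0.0013] 0.0
```

View pics/s7.png

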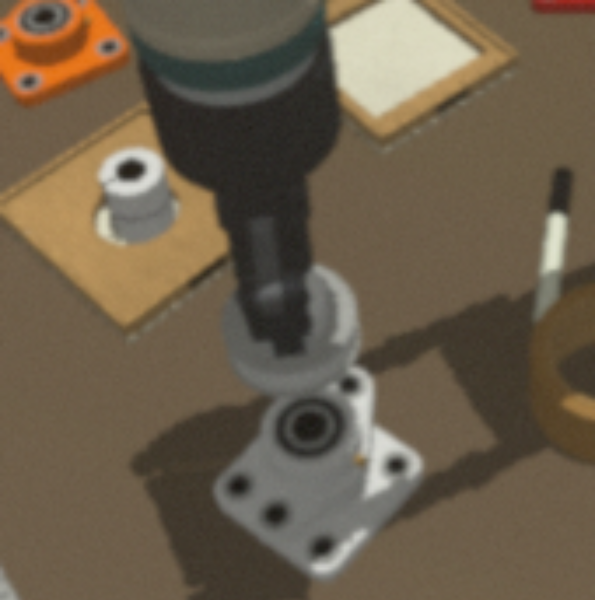

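The pulley is held clear, with the oval's boss at (310,425) below it and the coupling standing in its tray. Carry the pulley to its tray.

>>> {"method": "move_arm", "body": {
  "deltas": [
    [[0.02,0.011,0,0,1],[0.06,0.034,0,0,1],[0.1,0.056,0,0,1],[0.14,0.079,0,0,1],[0.18,0.102,0,0,1],[0.22,0.124,0,0,1],[0.26,0.147,0,0,1],[0.3,0.17,0,0,1],[0.34,0.192,0,0,1],[0.36,0.203,0,0,1],[0.36,0.203,0,0,1],[0.36,0.203,0,0,1]]
  ]
}}

```text
clock: 13.85
position: [0.4301, 0.2799, 0.1814]
ee_rot: [-0.0, 0.204, 0.979, -0.0]
contact_force: [1.2, -0.7, -2.3]
width: 0.0375
gripper_force: 50.6
```

```bash
python3 -c "
from h import *
go(430.5,279.6,47)"
```

```text
[430.1 279.9 181.4] yaw 66.4 -> [-0.0007, -0.0001, 0.168] 0.0
```

>>> {"method": "move_arm", "body": {
  "deltas": [
    [[0,0,0.02,0,1],[0,0,0.05,0,1],[0,0,0.08,0,1],[0,0,0.11,0,1],[0,0,0.135,0,1],[0,0,0.15,0,1],[0,0,0.16,0,1],[0,0,0.165,0,1],[0,0,0.165,0,1],[0,0,0.165,0,1]]
  ]
}}

```text
clock: 14.85
position: [0.4316, 0.28, 0.0502]
ee_rot: [0.001, 0.205, 0.979, 0.001]
contact_force: [-0.0, -0.2, -3.0]
width: 0.0381
gripper_force: 50.6
```

Run:
```python
from h import *
go(430.5,279.6,35)
cv2.imwrite("pics/s8.png",cv2.resize(manip.get_image("scene")[:,:,::-1][290:420,310:470],(640,520)))
```

```text
[431.6 280.   50.2] yaw 66.3 -> [0.0011, -0.001, 0.019] 0.0
```

View pics/s8.png

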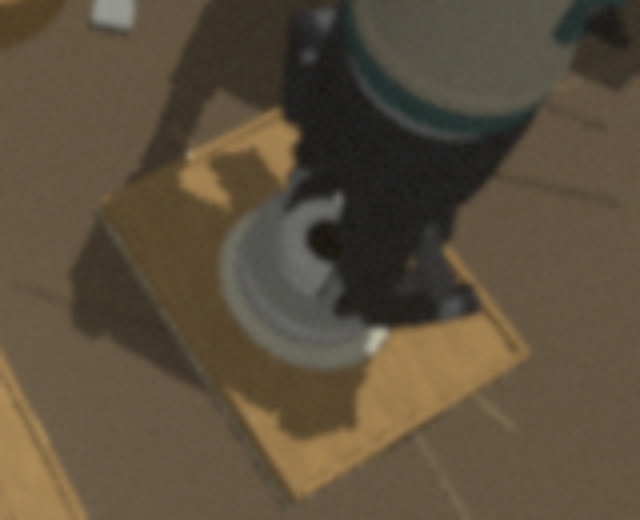

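The pulley hangs just above its hole. A narrow, even white rim shows at left and front (225–370, 240–360). Lower it slowly.

>>> {"method": "move_arm", "body": {
  "deltas": [
    [[0,0,0.004,0,1],[0,0,0.008,0,1],[0,0,0.012,0,1],[0,0,0.015,0,1],[0,0,0.0175,0,1],[0,0,0.019,0,1],[0,0,0.02,0,1],[0,0,0.02,0,1]]
  ]
}}

```text
clock: 15.7
position: [0.4308, 0.2797, 0.035]
ee_rot: [0.0, 0.205, 0.979, 0.0]
contact_force: [-2.9, -1.7, 10.1]
width: 0.0377
gripper_force: 51.9
```

>>> {"method": "move_arm", "body": {
  "deltas": [
    [[0,0,0,0,0.1],[0,0,0,0,-0.1],[0,0,0,0,-0.4],[0,0,0,0,-0.6],[0,0,0,0,-0.6],[0,0,-0.02,0,-0.6],[0,0,-0.06,0,-0.6],[0,0,-0.12,0,-0.6],[0,0,-0.16,0,-1],[0,0,-0.16,0,-1],[0,0,-0.16,0,-1]]
  ]
}}

```text
clock: 16.8
position: [0.4311, 0.2798, 0.162]
ee_rot: [0.001, 0.205, 0.979, 0.0]
contact_force: [-0.7, 0.4, -0.3]
width: 0.0853
gripper_force: 0.0
```

Run:
```python
from h import *
go(629,16,150)
S=manip.get_image("scene");T=manip.get_image("top")
print("pulley",bore("scene",[.432,.281,.041],S))
X=[.630,.016,.070]
for n,i in(("scene",S),("top",T)):print("oval",bore(n,X,i))
# oval bolt holes
for X in([.667,.043,.048],[.593,-.010,.048]):
  for n,i in(("scene",S),("top",T)):print("hole",n,bore(n,X,i,4,110))
cv2.imwrite("pics/t9.png",np.hstack([cv2.resize(S[:,:,::-1][250:350,165:265],(400,400)),cv2.resize(T[:,:,::-1][107:187,209:289],(400,400))]))
```

```text
[431.1 279.8 162. ] yaw 66.3 -> [-0.3589, -0.2029, 0.0151] 0.0
pulley ((np.int64(390), np.int64(353)), array([389.8, 352.9]), array([[432.1, 281. ]]), 90)
oval ((np.int64(218), np.int64(290)), array([217.9, 291.4]), array([[631.3,  18.2]]), 67)
oval ((np.int64(247), np.int64(148)), array([247.3, 148.6]), array([[629.1,  16.3]]), 15)
hole scene ((np.int64(209), np.int64(316)), array([208.3, 316.6]), array([[667.8,  43. ]]), 29)
hole top ((np.int64(239), np.int64(139)), array([239.4, 139.5]), array([[665.7,  41.3]]), 7)
hole scene ((np.int64(229), np.int64(278)), array([229.2, 279.4]), array([[595. ,  -6.8]]), 21)
hole top ((np.int64(257), np.int64(162)), array([256.1, 162.2]), array([[592.5,  -8.7]]), 6)
```

View pics/t9.png

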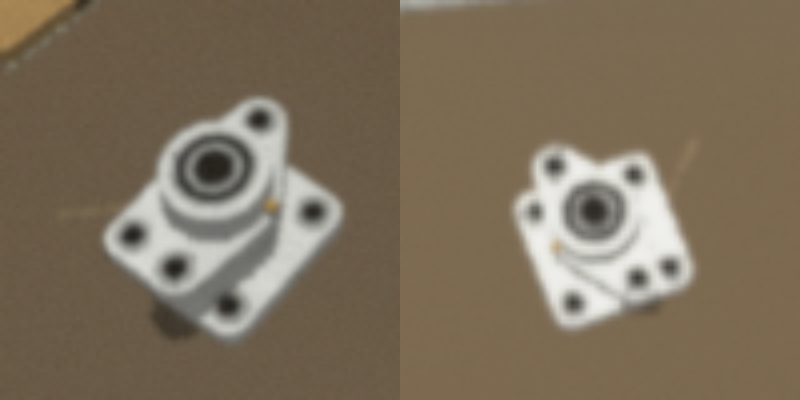

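Pulley seated. The oval's boss is at (213,168) / (593,210) and both its bolt holes are clear, giving an axis at 34.4° and a centre near (630.6, 16.8). Move over it.

>>> {"method": "move_arm", "body": {
  "deltas": [
    [[-0.36,-0.202,0,0,-1],[-0.36,-0.202,0,0,-1],[-0.36,-0.202,0,0,-1],[-0.36,-0.202,0,0,-1],[-0.36,-0.202,0,0,-1],[-0.36,-0.202,0,0,-1],[-0.36,-0.202,0,0,-1],[-0.36,-0.202,0,0,-1],[-0.36,-0.202,0,0,-1],[-0.36,-0.202,0,0,-1],[-0.36,-0.202,0,0,-1]]
  ]
}}

```text
clock: 18.0
position: [0.6288, 0.0175, 0.1611]
ee_rot: [-0.001, 0.204, 0.979, 0.0]
contact_force: [0.4, -0.3, 0.7]
width: 0.0856
gripper_force: 0.0
```

```bash
python3 -c "
from h import *
go(630.6,16.8,58)"
```

```text
[628.8  17.5 161.1] yaw 66.4 -> [-0.0025, 0.0001, 0.1288] 0.0
```

>>> {"method": "move_arm", "body": {
  "deltas": [
    [[-0.0015,0,0.03,0,-1],[-0.0015,0,0.06,0,-1],[-0.0015,0,0.085,0,-1],[-0.0015,0,0.105,0,-1],[-0.0015,0,0.117,0,-1],[-0.0015,0,0.124,0,-1],[-0.0015,0,0.124,0,-1],[-0.0015,0,0.124,0,-1]]
  ]
}}

```text
clock: 18.8
position: [0.6315, 0.0159, 0.0631]
ee_rot: [0.001, 0.205, 0.979, 0.0]
contact_force: [0.8, 0.4, 0.6]
width: 0.0852
gripper_force: 0.0
```

```bash
python3 -c "
from h import *
go(630.6,16.8,58)"
```

```text
[631.5  15.9  63.1] yaw 66.4 -> [0.0015, 0.0005, 0.0063] 0.0
```

>>> {"method": "move_arm", "body": {
  "deltas": [
    [[0.001,0.0005,0.003,0,-0.7],[0.001,0.0005,0.006,0,-0.5],[0.001,0.0005,0.006,0,-0.3],[0.001,0.0005,0.006,0,-0.1],[0.001,0.0005,0.006,0,0.2],[0.001,0.0005,0.006,0,1],[0.001,0.0005,0.006,0,1],[0.001,0.0005,0.006,0,1],[0.001,0.0005,0.006,0,1]]
  ],
  "squeeze": 60
}}

```text
clock: 19.7
position: [0.6306, 0.0167, 0.0582]
ee_rot: [0.0, 0.205, 0.979, 0.0]
contact_force: [-2.0, 2.2, 4.9]
width: 0.0521
gripper_force: 63.8
```

>>> {"method": "move_arm", "body": {
  "deltas": [
    [[0,0,-0.005,0,1],[0,0,-0.012,0,1],[0,0,-0.025,0,1],[0,0,-0.045,0,1],[0,0,-0.065,0,1],[0,0,-0.085,0,1],[0,0,-0.1,0,1],[0,0,-0.1,0,1],[0,0,-0.1,0,1],[0,0,-0.1,0,1]]
  ]
}}

```text
clock: 20.7
position: [0.6296, 0.0164, 0.1365]
ee_rot: [-0.001, 0.205, 0.979, -0.0]
contact_force: [-0.2, 0.4, -4.9]
width: 0.0521
gripper_force: 63.5
```

```bash
python3 -c "
from h import *
go(635.5,233.5,138,66.4+53.9)"
```

```text
[629.6  16.4 136.5] yaw 66.4 -> [0.1021, 0.2515, -0.0018] -0.4496
```

>>> {"method": "move_arm", "body": {
  "deltas": [
    [[0.005,0.012,0,-0.02,1],[0.016,0.04,0,-0.07,1],[0.028,0.07,0,-0.12,1],[0.04,0.1,0,-0.17,1],[0.052,0.13,0,-0.22,1],[0.064,0.16,0,-0.27,1],[0.076,0.19,0,-0.32,1],[0.088,0.22,0,-0.37,1],[0.098,0.243,0,-0.42,1],[0.102,0.252,0,-0.449,1],[0.102,0.252,0,-0.449,1],[0.102,0.252,0,-0.449,1]]
  ]
}}

```text
clock: 21.9
position: [0.636, 0.2341, 0.1368]
ee_rot: [-0.001, -0.261, 0.965, -0.0]
contact_force: [-0.7, 0.2, -5.0]
width: 0.0523
gripper_force: 63.6
```

```bash
python3 -c "
from h import *
go(636,234,40,120.3)"
```

```text
[636.  234.1 136.8] yaw 120.2 -> [-0.0001, -0.0001, 0.1211] -0.0005
```

>>> {"method": "move_arm", "body": {
  "deltas": [
    [[0,0,0.02,0,1],[0,0,0.045,0,1],[0,0,0.07,0,1],[0,0,0.09,0,1],[0,0,0.105,0,1],[0,0,0.115,0,1],[0,0,0.12,0,1],[0,0,0.12,0,1],[0,0,0.12,0,1]]
  ]
}}

```text
clock: 22.8
position: [0.6372, 0.2339, 0.0423]
ee_rot: [0.001, -0.261, 0.965, 0.0]
contact_force: [-0.2, 0.2, -4.5]
width: 0.0519
gripper_force: 63.7
```

Run:
```python
from h import *
go(636,234,25,120.3)
S=manip.get_image("scene")[:,:,::-1];T=manip.get_image("top")[:,:,::-1]
cv2.imwrite("pics/u1.png",np.hstack([cv2.resize(S[320:420,220:340],(480,400)),cv2.resize(T[115:195,140:220],(320,400))]))
```

```text
[637.2 233.9  42.3] yaw 120.2 -> [0.0013, 0.0008, 0.0216] -0.0006
```

View pics/u1.png

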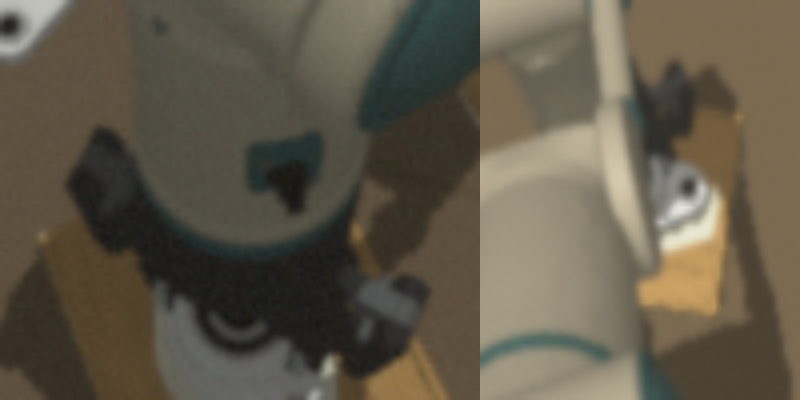

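The scene view is blocked by the gripper. The top view shows the oval's bolt hole at (688,186), inside the white opening, whose end is near x=718. I check the position numerically.

Run:
```python
from h import *
S=manip.get_image("scene");T=manip.get_image("top")
print(bore("top",[.6355,.190,.034],T,4,110))
h=cv2.cvtColor(np.ascontiguousarray(T),cv2.COLOR_RGB2HSV)
t0=cv2.cvtColor(cv2.imread("pics/top0.png"),cv2.COLOR_BGR2HSV)
for x in range(626,656,4):
  u0=proj("top",[x/1000,.20,.013])[0];v=int(round(u0[1]))
  print(v,[(u,int(h[v,u,1]),int(h[v,u,2]),int(t0[v,u,1])) for u in range(180,206,2)])
```

```text
((np.int64(191), np.int64(152)), array([191.5, 151.7]), array([[635.3, 189.6]]), 15)
157 [(180, 49, 134, 22), (182, 46, 100, 22), (184, 19, 123, 23), (186, 10, 156, 23), (188, 5, 223, 24), (190, 7, 221, 23), (192, 11, 187, 24), (194, 19, 151, 24), (196, 34, 182, 23), (198, 41, 226, 36), (200, 114, 185, 116), (202, 107, 95, 119), (204, 75, 78, 86)]
155 [(180, 49, 119, 24), (182, 40, 103, 23), (184, 13, 118, 21), (186, 10, 131, 23), (188, 10, 174, 21), (190, 10, 202, 23), (192, 11, 185, 23), (194, 9, 199, 23), (196, 21, 158, 22), (198, 42, 213, 32), (200, 106, 185, 108), (202, 109, 101, 121), (204, 76, 77, 87)]
154 [(180, 50, 112, 24), (182, 35, 110, 23), (184, 12, 123, 23), (186, 12, 129, 21), (188, 11, 145, 21), (190, 12, 148, 22), (192, 14, 130, 24), (194, 11, 184, 23), (196, 15, 166, 23), (198, 41, 199, 32), (200, 96, 157, 104), (202, 108, 102, 120), (204, 77, 79, 87)]
153 [(180, 51, 106, 24), (182, 32, 111, 23), (184, 12, 129, 23), (186, 12, 128, 23), (188, 11, 138, 21), (190, 15, 103, 23), (192, 19, 79, 23), (194, 11, 169, 23), (196, 16, 179, 26), (198, 50, 180, 47), (200, 97, 13
[... 425 characters left out ...]
 17, 106, 23), (192, 24, 73, 24), (194, 14, 145, 43), (196, 42, 145, 84), (198, 113, 131, 121), (200, 119, 118, 129), (202, 117, 113, 127), (204, 85, 87, 92)]
149 [(180, 50, 96, 23), (182, 25, 91, 23), (184, 10, 129, 21), (186, 13, 100, 22), (188, 10, 131, 24), (190, 11, 138, 34), (192, 19, 133, 68), (194, 43, 130, 117), (196, 103, 121, 129), (198, 121, 116, 130), (200, 120, 115, 130), (202, 116, 114, 127), (204, 87, 97, 90)]
148 [(180, 49, 93, 24), (182, 19, 94, 23), (184, 8, 125, 23), (186, 11, 94, 24), (188, 13, 121, 33), (190, 21, 136, 62), (192, 45, 129, 115), (194, 84, 122, 129), (196, 117, 118, 128), (198, 119, 118, 129), (200, 120, 115, 129), (202, 117, 113, 127), (204, 87, 105, 93)]
```

By the bolt hole, the part is about 2.5 mm too far in +x relative to the opening. I correct that and lower.

>>> {"method": "move_arm", "body": {
  "deltas": [
    [[0.0027,0.0016,0,0,1],[0.0027,0.0016,0,0,1],[0.0027,0.0016,0.005,0,1],[0.0027,0.0016,0.01,0,1],[0.0027,0.0016,0.014,0,1],[0.0027,0.0016,0.017,0,1],[0.0027,0.0016,0.0195,0,1],[0.0027,0.0016,0.021,0,1],[0.0027,0.0016,0.022,0,1],[0.0027,0.0016,0.022,0,1]]
  ]
}}

```text
clock: 24.0
position: [0.634, 0.2338, 0.0252]
ee_rot: [0.0, -0.261, 0.965, 0.0]
contact_force: [-2.7, -1.6, 4.1]
width: 0.0516
gripper_force: 64.7
```

>>> {"method": "move_arm", "body": {
  "deltas": [
    [[0,0,0,0,-0.1],[0,0,0,0,-0.4],[0,0,0,0,-0.7],[0,0,0,0,-0.8],[0,0,0,0,-0.8],[0,0,-0.02,0,-0.8],[0,0,-0.06,0,-0.8],[0,0,-0.12,0,-0.8],[0,0,-0.16,0,-1],[0,0,-0.16,0,-1],[0,0,-0.16,0,-1]]
  ]
}}

```text
clock: 25.1
position: [0.6345, 0.234, 0.1529]
ee_rot: [0.001, -0.261, 0.965, 0.0]
contact_force: [0.3, -0.4, -0.2]
width: 0.0856
gripper_force: 0.0
```

Run:
```python
from h import *
S=manip.get_image("scene");T=manip.get_image("top")
print("oval",bore("scene",[.636,.235,.037],S))
for n,i in(("scene",S),("top",T)):print("sq",bore(n,[.630,.016,.036],i))
c=np.array([.6295,.0155]);a=np.radians(20.5);M=np.array([[np.cos(a),-np.sin(a)],[np.sin(a),np.cos(a)]])
for n,i in(("scene",S),("top",T)):
  for d in((1,1),(1,-1),(-1,-1),(-1,1)):
    X=np.r_[c+M@np.array(d)*.032,.012];print("hole",n,d,bore(n,X,i,4,110))
go(630,16,110,66)
```

```text
oval ((np.int64(280), np.int64(398)), array([280.1, 398. ]), array([[635.9, 234.1]]), 224)
sq ((np.int64(220), np.int64(299)), array([219.4, 299.5]), array([[630.9,  15.9]]), 76)
sq ((np.int64(248), np.int64(152)), array([248.9, 152.1]), array([[628.6,  13.4]]), 14)
hole scene (1, 1) ((np.int64(223), np.int64(326)), array([221.8, 326. ]), array([[650.4,  56.2]]), 26)
hole scene (1, -1) ((np.int64(199), np.int64(308)), array([197.7, 308.2]), array([[672.1,  -3.9]]), 24)
hole scene (-1, -1) ((np.int64(220), np.int64(286)), array([219.1, 285.8]), array([[611.5, -26.5]]), 17)
hole scene (-1, 1) ((np.int64(244), np.int64(302)), array([242.8, 302.5]), array([[590.3,  34.6]]), 24)
hole top (1, 1) ((np.int64(235), np.int64(149)), array([235.9, 148.7]), array([[648. ,  54.7]]), 6)
hole top (1, -1) ((np.int64(254), np.int64(141)), array([255.4, 141.5]), array([[670. ,  -6.3]]), 4)
hole top (-1, -1) ((np.int64(262), np.int64(160)), array([262.5, 159.8]), array([[610. , -27.4]]), 5)
hole top (-1, 1) ((np.int64(243), np.int64(167)), array([243.3, 167.2]), array([[587.7,  32.3]]), 6)
[633.1 233.6 150.4] yaw 120.2 -> [0.1402, -0.2331, 0.0507] 0.4519
```

Oval seated. The square's centre is at about (630.3, 14) and its yaw at 20.0°, against a tray yaw of 8.0°.

>>> {"method": "move_arm", "body": {
  "deltas": [
    [[0.02,-0.03,0,0.05,-1],[0.05,-0.08,0,0.11,-1],[0.08,-0.13,0,0.18,-1],[0.11,-0.18,0,0.25,-1],[0.14,-0.234,0,0.32,-1],[0.14,-0.234,0,0.39,-1],[0.14,-0.234,0,0.45,-1],[0.14,-0.234,0,0.45,-1],[0.14,-0.234,0,0.45,-1],[0.14,-0.234,0,0.45,-1]]
  ]
}}

```text
clock: 26.2
position: [0.6312, 0.0161, 0.1511]
ee_rot: [-0.001, 0.205, 0.979, -0.0]
contact_force: [-0.5, 0.3, 0.3]
width: 0.0852
gripper_force: 0.0
```

```bash
python3 -c "
from h import *
go(630.3,14,22.5)"
```

```text
[631.2  16.1 151.1] yaw 66.4 -> [-0.0003, -0.0028, 0.1608] 0.0
```

>>> {"method": "move_arm", "body": {
  "deltas": [
    [[0,-0.0025,0.03,0,-1],[0,-0.0025,0.06,0,-1],[0,-0.0025,0.09,0,-1],[0,-0.0025,0.115,0,-1],[0,-0.0025,0.135,0,-1],[0,-0.0025,0.148,0,-1],[0,-0.0025,0.155,0,-1],[0,-0.0025,0.155,0,-1],[0,-0.0025,0.155,0,-1]]
  ]
}}

```text
clock: 27.1
position: [0.6313, 0.0139, 0.0286]
ee_rot: [0.001, 0.206, 0.979, 0.0]
contact_force: [-0.2, 0.2, -0.6]
width: 0.0859
gripper_force: 0.0
```

```bash
python3 -c "
from h import *
go(630.3,14,22.5)"
```

```text
[631.3  13.9  28.6] yaw 66.3 -> [0.0012, -0.0005, 0.0076] 0.0
```

>>> {"method": "move_arm", "body": {
  "deltas": [
    [[0.001,0,0.004,0,-0.7],[0.001,0,0.007,0,-0.5],[0.001,0,0.007,0,-0.3],[0.001,0,0.007,0,-0.1],[0.001,0,0.007,0,0.2],[0.001,0,0.007,0,1],[0.001,0,0.007,0,1],[0.001,0,0.007,0,1],[0.001,0,0.007,0,1]]
  ],
  "squeeze": 70
}}

```text
clock: 28.0
position: [0.6299, 0.0143, 0.023]
ee_rot: [0.0, 0.206, 0.979, 0.0]
contact_force: [-2.4, 0.3, 6.4]
width: 0.0538
gripper_force: 74.3
```

>>> {"method": "move_arm", "body": {
  "deltas": [
    [[0,0,-0.005,0,1],[0,0,-0.012,0,1],[0,0,-0.025,0,1],[0,0,-0.045,0,1],[0,0,-0.065,0,1],[0,0,-0.085,0,1],[0,0,-0.1,0,1],[0,0,-0.1,0,1],[0,0,-0.1,0,1],[0,0,-0.1,0,1]]
  ]
}}

```text
clock: 29.0
position: [0.6292, 0.0143, 0.1014]
ee_rot: [-0.001, 0.206, 0.979, -0.0]
contact_force: [-0.4, -0.1, -3.1]
width: 0.0538
gripper_force: 74.4
```

```bash
python3 -c "
from h import *
go(414.6,-275.3,100,54.3)"
```

```text
[629.2  14.3 101.4] yaw 66.2 -> [0.0996, -0.4394, 0.0022] 0.0994
```

>>> {"method": "move_arm", "body": {
  "deltas": [
    [[0.004,-0.018,0,0.004,1],[0.013,-0.06,0,0.015,1],[0.023,-0.105,0,0.025,1],[0.034,-0.15,0,0.035,1],[0.045,-0.2,0,0.045,1],[0.056,-0.25,0,0.055,1],[0.068,-0.3,0,0.065,1],[0.08,-0.35,0,0.08,1],[0.09,-0.395,0,0.09,1],[0.097,-0.425,0,0.099,1],[0.0995,-0.4395,0,0.099,1],[0.0995,-0.4395,0,0.099,1]]
  ]
}}

```text
clock: 30.2
position: [0.4142, -0.2766, 0.1021]
ee_rot: [-0.0, 0.307, 0.952, 0.0]
contact_force: [1.1, 0.1, -4.6]
width: 0.0539
gripper_force: 74.9
```

>>> {"method": "move_arm", "body": {
  "deltas": [
    [[0,0,0.015,0,1],[0,0,0.035,0,1],[0,0,0.052,0,1],[0,0,0.065,0,1],[0,0,0.073,0,1],[0,0,0.077,0,1],[0,0,0.077,0,1],[0,0,0.077,0,1]]
  ]
}}

```text
clock: 31.0
position: [0.4158, -0.2757, 0.0411]
ee_rot: [0.0, 0.306, 0.952, -0.0]
contact_force: [1.0, -0.4, -3.6]
width: 0.0536
gripper_force: 74.9
```

Run:
```python
from h import *
go(414.6,-275.3,26,54.3)
S=manip.get_image("scene")[:,:,::-1];T=manip.get_image("top")[:,:,::-1]
cv2.imwrite("pics/u2.png",np.hstack([cv2.resize(S[130:230,190:290],(400,400)),cv2.resize(T[180:260,306:386],(400,400))]))
```

```text
[ 415.8 -275.7   41.1] yaw 54.4 -> [0.0015, -0.0005, 0.0188] 0.0004
```

View pics/u2.png

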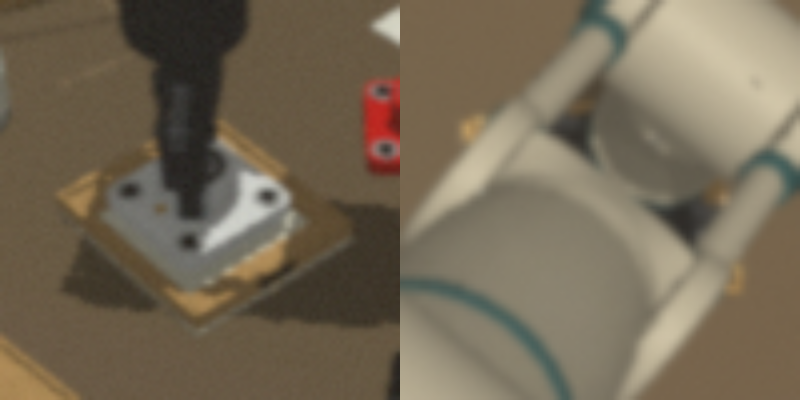

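The square hangs over its opening, with bolt holes at crop (130,190), (267,196) and (188,242). I check centre and yaw against the opening.

Run:
```python
from h import *
P=plane("scene",[(190+x/4,130+y/4) for x,y in((130,190),(188,242),(267,196))],.0301)*1000
print(P,(P[0]+P[2])/2,[np.degrees(np.arctan2(*(P[i]-P[1])[::-1])) for i in(0,2)])
```

```text
[[ 452.6711381  -300.03731618]
 [ 445.5100909  -236.84708184]
 [ 381.22998338 -245.84548196]] [ 416.95056074 -272.94139907] [np.float64(-83.5345268740684), np.float64(-172.03110203266988)]
```

>>> {"method": "move_arm", "body": {
  "deltas": [
    [[0.001,0,0.004,0,1],[0.001,0,0.008,0,1],[0.001,0,0.012,0,1],[0.001,0,0.015,0,1],[0.001,0,0.0175,0,1],[0.001,0,0.019,0,1],[0.001,0,0.02,0,1],[0.001,0,0.02,0,1]]
  ]
}}

```text
clock: 31.9
position: [0.4147, -0.275, 0.0259]
ee_rot: [0.0, 0.306, 0.952, -0.0]
contact_force: [-3.8, 1.2, 7.5]
width: 0.0536
gripper_force: 76.3
```

>>> {"method": "move_arm", "body": {
  "deltas": [
    [[0,0,0,0,-0.1],[0,0,0,0,-0.4],[0,0,0,0,-0.7],[0,0,0,0,-0.8],[0,0,0,0,-0.8],[0,0,-0.02,0,-0.8],[0,0,-0.06,0,-0.8],[0,0,-0.12,0,-0.8],[0,0,-0.18,0,-1],[0,0,-0.24,0,-1],[0,0,-0.24,0,-1],[0,0,-0.24,0,-1]]
  ]
}}

```text
clock: 33.1
position: [0.4152, -0.2754, 0.2178]
ee_rot: [0.001, 0.306, 0.952, -0.001]
contact_force: [0.2, -0.2, -0.6]
width: 0.0853
gripper_force: 0.0
```

Run:
```python
from h import *
S=manip.get_image("scene")[:,:,::-1];T=manip.get_image("top")[:,:,::-1]
print(manip.get_state()['position'])
cv2.imwrite("pics/u3.png",np.vstack([cv2.resize(S[140:420,100:460],(560,436))[:400],cv2.resize(T[120:250,125:405],(560,260))[:200]]))
```

```text
[ 0.413973   -0.27433336  0.21534092]
```

View pics/u3.png

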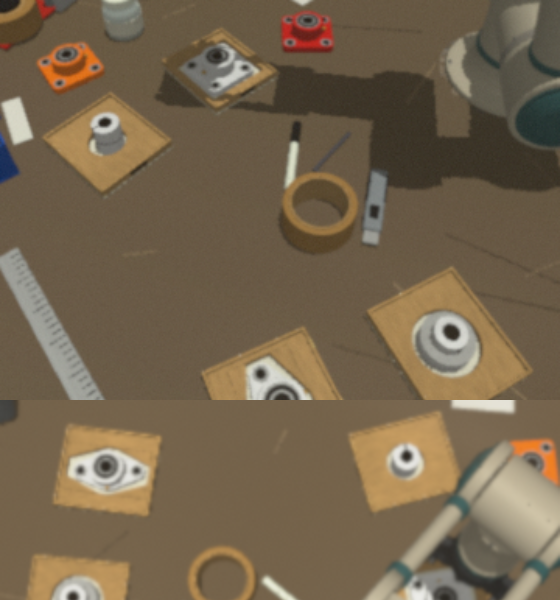

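All four parts sit in their openings: square (217,60), coupling (105,130), pulley (447,335), and oval (283,390) / top (106,468). The look-alikes are untouched and the gripper is clear.

```bash
python3 -c "
from rig import manip
print(manip.sign_off())"
```

```text
the job is handed in; nothing more can be done
None
```

I unstacked all four parts, seated each one upright on the floor of its matching tray, and handed the job in at about 33 s of the 115 s allowed.

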